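# Load an empty spool on the bench winder and zero its counter

### The arm

A 7-joint arm with a two-finger parallel gripper is mounted at the origin on the work surface. World frame = base frame: x ahead of the robot, y to its left, z up, the work surface at z = 0. Lengths are in m, angles in rad, forces in N, time in s.
With the tool pointing down it reaches from about 0.4 to 0.875 m from the base axis. Payload 4.4 kg.
Tool frame: the origin (TCP) lies between the finger pads; the fingertips stand 11 mm ahead of it and the grasp point (between the pads) lies 8 mm behind it (bot.finger_overhang is the distance from the TCP to the fingertips, in m); z points along the fingers, y is the line along which they close (so a half turn about z gives the same grasp; the last joint's range is limited). The gripper opens to 85 mm and grips with 20 to 120 N. Pads are 22 mm wide; open, the fingers measure 114 mm over their backs; the gripper's body (76 mm by 85 mm) begins 54 mm behind the grasp point. The pads swing forward as they close: fully open they stand 13 mm farther back than shut.
Start: joints at [1.278, 0.628, 0.038, 1.517, -0.027, 0.996, -0.02], TCP at [0.146, -0.633, 0.242] pointing down, gripper open.
Joint ranges: [-3.06, 3.06], [-0.37, 2.12], [-1.25, 1.32], [0.18, 2.47], [-1.1, 4.24], [0.23, 1.98], [-2.94, 2.94]. Speed limits (rad/s): [2.57, 2.57, 3.14, 3.14, 3.14, 3.14, 3.14].

### API

Orientations are given as a 3x3 rotation matrix whose columns are the frame's x, y, z axes.
In Python, from cell import bot gives the robot as it stands.
- The arm moves only by the tool send_rows, never from a script. Its argument "motion" is a list of rows, each an object with "travel": the shift along the tool's x, y, z in cm, a list of three; "rot": the turn, a rotation vector about the tool's x, y, z in degrees, a list of three. In form: [{"travel": [dx, dy, dz], "rot": [rx, ry, rz]}, ...]. A call has exactly 10 rows; each row shifts and turns the commanded pose from where the row before left it, along the tool's axes as they then stand; what a row does not reach is not made up. A row lasts 1/12 s, in which the tool goes at most 41.7 mm and 7.16 degrees, less where a joint would pass 70% of its speed; a pose out of reach is approached as far as the arm can. A call is refused whole if a number of a shift passes 4.17 or a number of a turn 7.16, either way. A call with a gripper value outside its range is refused whole. "hand" is the finger opening in cm, from 0 to 8.54, set as the call begins (left out, the last holds). The fingers move at their own pace and stop on an object; "squeeze" is the grip in N (left out, the last holds). Time passes only in rows, so rows that do not move let the fingers close, or fill a call up. It gives the time, the measured TCP pose, the force, the opening and the grip force at its end, in the units of the state.
- bot.get_state(): the state, without advancing time (a new reading comes with each control period).
- bot.get_image(name): name is "side" or "top"; returns a dict with "img" (384x512x3 uint8, blue, green, red), "range_z" (384x512 float32, m along the optical axis (not along the pixel's ray), 0 where there is no reading), "fov_y" (degrees; the focal length in pixels is half the picture's height over the tangent of half this angle, whatever the lens; pixels are square), "cx", "cy" (the principal point, pixels), "rvec" (rotation vector, rad) and "tvec" (3), from world to camera coordinates, as OpenCV has them. Camera axes: x right, y down, z forward; pixel columns grow to the right and rows downward; lengths in m; the calibration is good to about 2 mm. A picture is of the moment at which its call begins.
- bot.close_job(): hands the job in; it is judged then, once.
The state is a dict: "clock": time; "joints": joint angles; "qvel": joint speeds; "effort": joint torques, N m; "eef_pos": TCP position; "ee_rot": TCP orientation; "contact_force": force on the tool from outside, world axes, zero at the start; "torque": the same for the moment, N m; "finger_gap": finger opening in m; "grip_force": force on a finger pad.
Only numpy, scipy, OpenCV 4.12 (cv2) and the standard library are available. Lean on these libraries where they do the work, as an engineer would, in place of code of your own. Each camera call takes 0.05 s, during which the arm holds its last target. There are 200 camera calls.

### The job

Put the large empty spool (the one with the upright crank peg on its upper disc) right way up over the winder's spindle, lowering it rather than letting it drop, and turn it until it falls over the drive pin and sits fully home, flat on the drive plate. Then zero the turn counter: press its plunger all the way down to its stop and let it spring back up. Leave everything else on the bench where it is.

Things in the scene. Friction and masses are not known exactly. Their poses are not given: they have to be found in the camera images.
- spool: Large empty grey plastic spool, upright, 104 mm high, 0.25 kg. Origin: on its axis at the underside, z up. From below: slotted foot (10 mm), disc z 10 to 16 mm, hub of 40 mm diameter, disc z 66 to 72 mm (both discs 110 mm diameter), collar to 104 mm. A 22 mm bore runs right through.
- collar_top (a point): Centre of the top of the spool's collar, 104 mm above its underside. The collar is round, 34 mm in diameter and 32 mm tall, above the upper disc: lift the spool by it. Axes as the spool's.
- crank_peg (a point): Centre of the top of the crank peg, 12 mm diameter, 28 mm tall, standing on the spool's upper disc 44 mm from the axis along the spool's +x (top 100 mm above the underside). Pushing it round turns the spool.
- foot (a point): Centre of the spool's underside, axes as the spool's. The foot has three radial slots in its underside, 16 mm wide, 10 mm deep, open at the rim, at 0, 120 and 240 degrees from +x (the first lies under the crank peg).
- winder: Grey winder fixed to the bench. Origin on the bench under the spindle axis, z up. Base box x -65 to 65, y -75 to 170 mm, 40 mm high; on it a counter tower (90 by 70 mm, top z 85 mm) at y = +130 mm and, round the spindle, a fixed drive plate (100 mm diameter, top z 48 mm).
- spindle_tip (a point): Tip of the upright steel spindle, 164 mm above the bench. Spindle diameter 18 mm up to z 150 mm, then tapering to 8 mm at the tip.
- seat (a point): Point on the spindle axis at the top face of the drive plate, 48 mm above the bench: the spool's origin lies here when fully home. A fixed drive pin (10 mm diameter, 9 mm tall) stands on the plate 32 mm from the axis at an angle that differs each time and is not given; it must enter one of the foot's slots. Until then the spool rides on it, about 8 mm too high.
- plunger_top (a point): Centre of the top of the counter's reset plunger, a black mushroom head of 40 mm diameter on the counter tower; 119 mm above the bench when up, moves straight down with the plunger.
- reset_plunger (a joint): Travel of the reset plunger in m: 0 up, 0.014 fully down at its stop. Spring: about 2.5 N to start, 8 N at the stop; it returns by itself.
- small_spool: Bystander: small grey plastic spool, 68 mm diameter, 60 mm high, without collar or peg, standing upright. Origin at the underside centre.
- jar: Bystander: clear jar with a red lid, 72 mm diameter, 85 mm high. Origin at the underside centre.
- bottle_white: Bystander: white plastic bottle, 72 mm diameter, 170 mm high. Origin at the underside centre.
- bottle_dark: Bystander: black bottle with a blue cap, 66 mm diameter, 140 mm high. Origin at the underside centre.

How it is judged:
On the way, in this order (a step that is already met when the one before it is completed fails the run):
1. the spool sits fully home on the drive plate, the pin in one of its slots (z of spool in the frame of seat between -0.003 and 0.003 m and horizontal distance between spool and seat below 0.005 m and angle between spool's own z axis and vertical below 0.04 rad and linear speed of spool below 0.03 m/s), for 0.2 s.
2. the reset plunger is pressed to its stop (at least 12 of its 14 mm) while the spool is home (value of joint reset_plunger above 0.012 m and z of spool in the frame of seat below 0.003 m), for 0.1 s.
At the end, for the whole second after the job is handed in: The spool stands at rest on the winder, upright within 0.04 rad, its origin within 3 mm in height and 5 mm sideways of the seat point, released, and the reset plunger has been pressed to its stop after that and is up again (within 3 mm) (all of step 1 and value of joint reset_plunger below 0.003 m and contact force between the fingers and spool below 0.05 N); the robot touches nothing.
It fails at once if the spool is dropped down the spindle (faster than 0.7 m/s on the spindle) (horizontal distance between spool and seat below 0.02 m and linear speed of spool above 0.7 m/s).
It fails at once if a bystander is moved more than 30 mm (distance of any of small_spool, jar, bottle_white, bottle_dark from where it was at the start of the episode above 0.03 m).
It fails at once if a standing bystander is tipped over (angle between any of small_spool, jar, bottle_white, bottle_dark's own z axis and vertical above 0.4 rad).
It also fails if it takes over 72 s, if anything falls off the work surface, if the arm or the gripper's body presses on something with over 40 N, if the wrist force passes 120 N, or if a joint passes its speed limit or range.

## Working session

There is one attempt and no reset: what is moved stays moved. The work goes in short steps, Python scripts to look and compute and a tool call to move; the robot and the scene stay as the last step left them, time stands still between calls to the robot, and variables do not carry over. Pictures are saved under pics/ and viewed, at most 10 in all, crops included, and the job is handed in when it is done.

Besides the shell and the picture viewer there is one more tool, called after "Emit:" as name(argument=value, ...) on one line, values as JSON. send_rows: Moves the arm, as the interface text tells. Its arguments: {"type":"object","properties":{"motion":{"type":"array"},"hand":{"type":"number"},"squeeze":{"type":"number"}},"required":["motion"]}

```bash
mkdir -p pics
cat > h.py <<'E'
import numpy as np, cv2
from cell import bot
def grab(n,save=None):
    d=bot.get_image(n); 
    if save: cv2.imwrite('pics/'+save,d['img'])
    return d
def cam(d):
    R,_=cv2.Rodrigues(np.array(d['rvec'],float)); t=np.array(d['tvec'],float).ravel()
    f=d['img'].shape[0]/2/np.tan(np.radians(d['fov_y'])/2)
    return R,t,f
def ray_plane(d,u,v,z):
    R,t,f=cam(d); C=-R.T@t
    w=R.T@np.array([(u-d['cx'])/f,(v-d['cy'])/f,1.])
    return C+w*(z-C[2])/w[2]
def cloud(d):
    R,t,f=cam(d); Z=d['range_z']; v,u=np.indices(Z.shape)
    P=np.stack([(u-d['cx'])/f*Z,(v-d['cy'])/f*Z,Z],-1)
    P=(P-t)@R; P[Z==0]=np.nan
    return P
def proj(d,p):
    R,t,f=cam(d); q=R@np.asarray(p)+t
    return f*q[0]/q[2]+d['cx'],f*q[1]/q[2]+d['cy']
E
python3 - <<'E'
from h import *
for n in('side','top'):
    d=grab(n,n+'0.png'); R,t,f=cam(d); print(n,-R.T@t,R.T[:,2],f,d['cx'],d['cy'])
    print((d['range_z']>0).mean())
s=bot.get_state(); print(s['eef_pos'],np.round(s['ee_rot'],3),s['finger_gap'],s['clock'])
a=cv2.imread('pics/side0.png');b=cv2.imread('pics/top0.png')
E
```

```text
side [0.21298998 0.73860997 1.02929792] [ 0.25952063 -0.62372472 -0.73730355] 401.17383511487475 251.93168480228573 188.77869820236126
0.9959716796875
top [ 0.35821268 -0.01029283  1.08610232] [ 0.17242796  0.00172921 -0.98502061] 368.5185750371404 254.150069590414 192.54940636589026
0.9961395263671875
[ 0.14607036 -0.63282318  0.2414899 ] [[ 0.974  0.225 -0.   ]
 [ 0.225 -0.974  0.002]
 [-0.    -0.002 -1.   ]] 0.08553881319849345 0.1
```

View pics/side0.png

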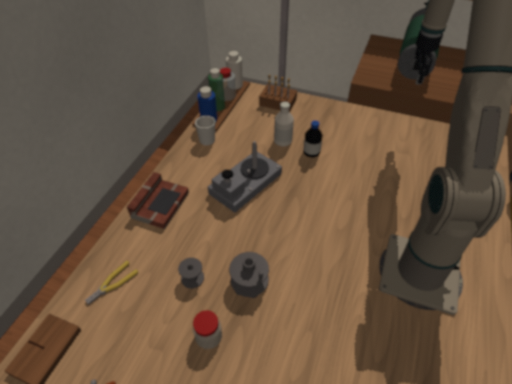

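View pics/top0.png

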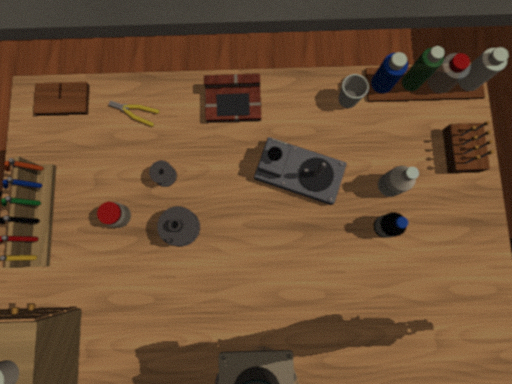

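Side view: spool near (249,273), winder with the plunger at (228,175) and spindle at (254,150). Top view: spool at (178,226), plunger (275,153), spindle (316,173), with the small spool (162,173) and jar (110,213) near the spool.

```bash
cat > m.py <<'E'
from h import *
def circ(P,m):
    q=P[m][:,:2].astype(np.float32); c,r=cv2.minEnclosingCircle(q); return np.round(c,4),round(r,4),len(q),np.round(q.mean(0),4),np.round(np.median(P[m][:,2]),4)
for n in('top','side'):
    d=grab(n); P=cloud(d)
    near=lambda u,v,r: np.hypot(*(np.indices(P.shape[:2])-np.array([v,u])[:,None,None]))<r
    Z=P[...,2]
    S,W,G=((178,226),(316,173),(275,153)) if n=='top' else ((249,268),(254,155),(228,175))
    ms=near(*S,35)
    print(n,'table z',np.nanmedian(Z))
    print(' disc',circ(P,ms&(abs(Z-.072)<.006)))
    print(' collar/peg tops',circ(P,ms&(Z>.093)&(Z<.112)))
    mm=ms&(Z>.09)
    q=P[mm]; print(np.round(q,3)[::max(1,len(q)//30)].tolist())
    print(' plunger',circ(P,near(*G,14)&(abs(Z-.119)<.006)))
    print(' plate',circ(P,near(*W,30)&(abs(Z-.048)<.003)))
    m2=near(*W,30)&(Z>.1); print(' spindle',circ(P,m2)); q=P[m2];print(np.round(q[q[:,2].argsort()[-6:]],3).tolist())
    m3=near(*W,25)&(abs(Z-.057)<.004);print(' pin?',np.round(P[m3],3)[:40].tolist())
    cv2.imwrite('pics/c_%s.png'%n,cv2.convertScaleAbs(cv2.resize(d['img'][W[1]-45:W[1]+45,W[0]-60:W[0]+60],None,fx=5,fy=5,interpolation=cv2.INTER_CUBIC),alpha=2.2))
    cv2.imwrite('pics/s_%s.png'%n,cv2.convertScaleAbs(cv2.resize(d['img'][S[1]-40:S[1]+40,S[0]-40:S[0]+40],None,fx=5,fy=5,interpolation=cv2.INTER_CUBIC),alpha=2.2))
a=[cv2.resize(cv2.imread('pics/c_%s.png'%n),(400,300)) for n in('top','side')];b=[cv2.resize(cv2.imread('pics/s_%s.png'%n),(300,300)) for n in('top','side')]
cv2.imwrite('pics/mos.png',np.vstack([np.hstack(a),np.hstack(b+[np.zeros((300,200,3),np.uint8)])]))
E
python3 m.py
```

```text
top table z 0.0006677674268872723
 disc (array([0.4501, 0.2068]), 0.0552, 1068, array([0.4505, 0.205 ], dtype=float32), np.float64(0.0729))
 collar/peg tops (array([0.4345, 0.2113]), 0.0331, 106, array([0.4426, 0.208 ], dtype=float32), np.float64(0.1036))
[[0.465, 0.213, 0.104], [0.464, 0.205, 0.107], [0.465, 0.198, 0.097], [0.462, 0.21, 0.107], [0.462, 0.202, 0.105], [0.461, 0.194, 0.104], [0.459, 0.213, 0.104], [0.458, 0.196, 0.108], [0.457, 0.221, 0.102], [0.458, 0.215, 0.094], [0.456, 0.192, 0.103], [0.454, 0.218, 0.104], [0.453, 0.194, 0.106], [0.452, 0.221, 0.103], [0.45, 0.193, 0.109], [0.449, 0.221, 0.103], [0.448, 0.194, 0.107], [0.446, 0.22, 0.106], [0.445, 0.194, 0.106], [0.444, 0.221, 0.103], [0.444, 0.216, 0.09], [0.442, 0.191, 0.107], [0.44, 0.215, 0.108], [0.44, 0.203, 0.102], [0.44, 0.195, 0.101], [0.438, 0.212, 0.106], [0.437, 0.204, 0.107], [0.437, 0.197, 0.104], [0.435, 0.21, 0.106], [0.435, 0.2, 0.102], [0.415, 0.222, 0.1], [0.412, 0.223, 0.103], [0.412, 0.218, 0.093], [0.409, 0.221, 0.103], [0.407, 0.226, 0.104], [0.407, 0.219, 0.097], [0.404, 0.222, 0.099]]
 plu
[... 2712 characters left out ...]
-0.186, 0.054], [0.57, -0.207, 0.054], [0.614, -0.186, 0.053], [0.595, -0.185, 0.06], [0.612, -0.181, 0.054], [0.599, -0.186, 0.053], [0.593, -0.18, 0.06], [0.59, -0.182, 0.06], [0.584, -0.185, 0.059], [0.583, -0.191, 0.054], [0.58, -0.193, 0.054], [0.591, -0.184, 0.053], [0.587, -0.182, 0.056], [0.584, -0.184, 0.055], [0.58, -0.185, 0.056], [0.612, -0.17, 0.053], [0.604, -0.161, 0.06], [0.601, -0.164, 0.058], [0.599, -0.167, 0.056], [0.624, -0.155, 0.054], [0.603, -0.158, 0.058], [0.596, -0.158, 0.061], [0.544, -0.186, 0.053], [0.602, -0.156, 0.056], [0.598, -0.156, 0.057], [0.596, -0.16, 0.054], [0.598, -0.154, 0.054], [0.594, -0.146, 0.053], [0.562, -0.158, 0.054], [0.573, -0.149, 0.053]]
```

View pics/mos.png

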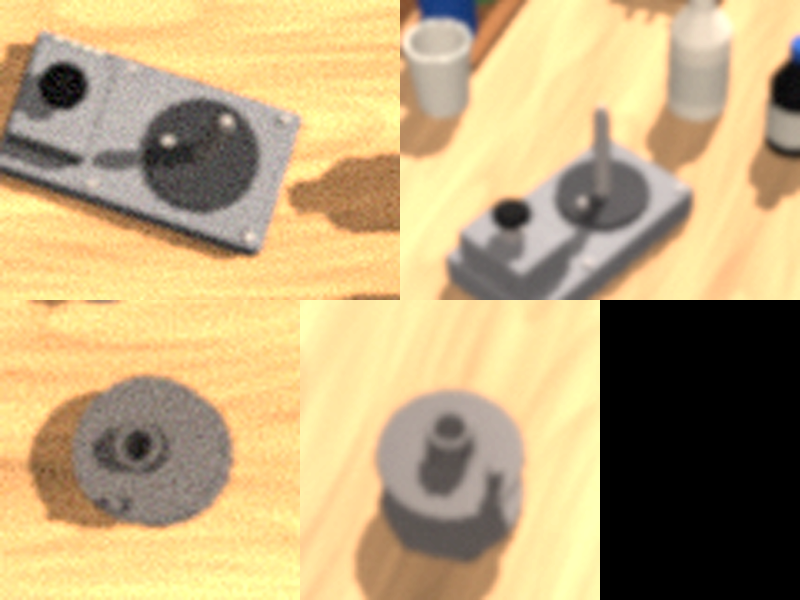

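The pin shows at mosaic (168,140) on the plate, about 72° from the spindle axis. The peg is at (112,503), about 159° from the spool axis, so the spool needs about +33°. I'll grip across the peg line.

Emit:
send_rows(motion=[{"travel": [0,0,0],"rot": [0,0,6.8]},{"travel": [0,0,0],"rot": [0,0,6.8]},{"travel": [0,0,0],"rot": [0,0,6.8]},{"travel": [0,0,0],"rot": [0,0,6.8]},{"travel": [0,0,0],"rot": [0,0,6.8]},{"travel": [1.17,-3.54,0],"rot": [0,0,0]},{"travel": [1.17,-3.54,0],"rot": [0,0,0]},{"travel": [1.17,-3.54,0],"rot": [0,0,0]},{"travel": [1.17,-3.54,0],"rot": [0,0,0]},{"travel": [1.17,-3.54,0],"rot": [0,0,0]}], hand=8.5, squeeze=40)

```text
clock: 1.03
eef_pos: [0.2651, -0.4875, 0.2422]
ee_rot: [[0.933, -0.359, 0.0], [-0.359, -0.933, 0.0], [-0.0, -0.0, -1.0]]
contact_force: [0.4, -0.8, 0.6]
finger_gap: 0.0852
grip_force: 0.0
```

Emit:
send_rows(motion=[{"travel": [1.17,-3.54,0],"rot": [0,0,0]},{"travel": [1.17,-3.54,0],"rot": [0,0,0]},{"travel": [1.17,-3.54,0],"rot": [0,0,0]},{"travel": [1.17,-3.54,0],"rot": [0,0,0]},{"travel": [1.17,-3.54,0],"rot": [0,0,0]},{"travel": [1.17,-3.54,0],"rot": [0,0,0]},{"travel": [1.17,-3.54,0],"rot": [0,0,0]},{"travel": [1.17,-3.54,0],"rot": [0,0,0]},{"travel": [1.17,-3.54,0],"rot": [0,0,0]},{"travel": [1.17,-3.54,0],"rot": [0,0,0]}])

```text
clock: 1.87
eef_pos: [0.5013, -0.1989, 0.2424]
ee_rot: [[0.934, -0.358, 0.0], [-0.358, -0.934, -0.0], [0.0, -0.0, -1.0]]
contact_force: [-0.1, -1.8, 0.2]
finger_gap: 0.0849
grip_force: 0.0
```

Emit:
send_rows(motion=[{"travel": [-1.9,-3.6,0],"rot": [0,0,0]},{"travel": [-1.9,-3.6,0],"rot": [0,0,0]},{"travel": [-1.9,-3.6,0],"rot": [0,0,0]},{"travel": [-1.9,-3.6,0],"rot": [0,0,0]},{"travel": [-1.9,-3.6,0],"rot": [0,0,0]},{"travel": [-1.9,-3.6,0],"rot": [0,0,0]},{"travel": [-1.9,-3.6,0],"rot": [0,0,0]},{"travel": [-1.9,-3.6,0],"rot": [0,0,0]},{"travel": [-1.9,-3.6,0],"rot": [0,0,0]},{"travel": [0,0,0],"rot": [0,0,0]}])

```text
clock: 2.7
eef_pos: [0.4551, 0.1732, 0.2423]
ee_rot: [[0.938, -0.346, -0.0], [-0.346, -0.938, 0.006], [-0.002, -0.005, -1.0]]
contact_force: [0.7, 0.4, -0.9]
finger_gap: 0.0849
grip_force: 0.0
```

```bash
cat > go.py <<'E'
from h import *
import sys
# usage: go.py x y z ydeg -> shift in tool cm, turn deg about tool z
x,y,z,a=map(float,sys.argv[1:5])
s=bot.get_state(); p=np.array(s['eef_pos']); R=np.array(s['ee_rot'])
ya=np.degrees(np.arctan2(R[1,1],R[0,1]))
print('t',round(s['clock'],2),'pos',np.round(p,4),'yang',round(ya,2),'zax',np.round(R[:,2],4),'gap',round(s['finger_gap'],4),'grip',np.round(s['grip_force'],1),'F',np.round(s['contact_force'],2),'M',np.round(s['torque'],2),'q',np.round(s['joints'],2))
print('shift cm',np.round(100*R.T@(np.array([x,y,z])-p),2),'rotz',round(-((a-ya+180)%360-180),2))
E
python3 go.py .450 .2065 .085 -111
```

```text
t 2.7 pos [0.4551 0.1732 0.2423] yang -110.25 zax [-2.0e-04  5.6e-03 -1.0e+00] gap 0.0849 grip 0.0 F [ 0.72  0.41 -0.9 ] M [ 0.05  0.02 -0.03] q [-0.52  0.4   0.14  1.96 -0.09  0.78 -2.25]
shift cm [-1.6  -2.87 15.74] rotz 0.75
```

Emit:
send_rows(motion=[{"travel": [-0.8,-1.43,0],"rot": [0,0,0.3]},{"travel": [-0.8,-1.43,0],"rot": [0,0,0.4]},{"travel": [0,0,2.5],"rot": [0,0,0]},{"travel": [0,0,2.5],"rot": [0,0,0]},{"travel": [0,0,2.0],"rot": [0,0,0]},{"travel": [0,0,1.0],"rot": [0,0,0]},{"travel": [0,0,0],"rot": [0,0,0]},{"travel": [0,0,0],"rot": [0,0,0]},{"travel": [0,0,0],"rot": [0,0,0]},{"travel": [0,0,0],"rot": [0,0,0]}])

```text
clock: 3.53
eef_pos: [0.453, 0.1959, 0.1633]
ee_rot: [[0.929, -0.37, 0.002], [-0.37, -0.929, 0.001], [0.001, -0.002, -1.0]]
contact_force: [0.1, 0.3, 0.6]
finger_gap: 0.0849
grip_force: 0.0
```

```bash
python3 go.py .450 .2065 .085 -111
```

```text
t 3.53 pos [0.453  0.1959 0.1633] yang -111.71 zax [ 1.8e-03  9.0e-04 -1.0e+00] gap 0.0849 grip 0.0 F [0.06 0.28 0.6 ] M [-0.02 -0.04 -0.01] q [-0.55  0.53  0.12  2.03 -0.11  0.59 -2.3 ]
shift cm [-0.69 -0.87  7.83] rotz -0.71
```

Emit:
send_rows(motion=[{"travel": [-0.35,-0.43,0],"rot": [0,0,-0.35]},{"travel": [-0.35,-0.43,0],"rot": [0,0,-0.35]},{"travel": [0,0,1],"rot": [0,0,0]},{"travel": [0,0,1],"rot": [0,0,0]},{"travel": [0,0,1],"rot": [0,0,0]},{"travel": [0,0,1],"rot": [0,0,0]},{"travel": [0,0,0],"rot": [0,0,0]},{"travel": [0,0,0],"rot": [0,0,0]},{"travel": [0,0,0],"rot": [0,0,0]},{"travel": [0,0,0],"rot": [0,0,0]}])

```text
clock: 4.37
eef_pos: [0.4493, 0.2063, 0.1226]
ee_rot: [[0.933, -0.359, 0.001], [-0.359, -0.933, 0.0], [0.001, -0.0, -1.0]]
contact_force: [0.2, -0.5, 0.0]
finger_gap: 0.0849
grip_force: 0.0
```

```bash
python3 go.py .450 .2065 .085 -111
```

```text
t 4.37 pos [0.4493 0.2063 0.1226] yang -111.02 zax [ 7.e-04  3.e-04 -1.e+00] gap 0.0849 grip 0.0 F [ 0.23 -0.53  0.  ] M [ 0.04 -0.06 -0.04] q [-0.56  0.6   0.1   2.06 -0.13  0.49 -2.3 ]
shift cm [ 0.06 -0.05  3.76] rotz -0.02
```

Emit:
send_rows(motion=[{"travel": [0.06,0,1],"rot": [0,0,0]},{"travel": [0,0,1],"rot": [0,0,0]},{"travel": [0,0,0.7],"rot": [0,0,0]},{"travel": [0,0,0.5],"rot": [0,0,0]},{"travel": [0,0,0.5],"rot": [0,0,0]},{"travel": [0,0,0],"rot": [0,0,0]},{"travel": [0,0,0],"rot": [0,0,0]},{"travel": [0,0,0],"rot": [0,0,0]},{"travel": [0,0,0],"rot": [0,0,0]},{"travel": [0,0,0],"rot": [0,0,0]}])

```text
clock: 5.2
eef_pos: [0.4498, 0.2061, 0.0857]
ee_rot: [[0.934, -0.358, 0.001], [-0.358, -0.934, 0.0], [0.001, -0.001, -1.0]]
contact_force: [0.1, 0.2, -0.3]
finger_gap: 0.0852
grip_force: 0.0
```

Emit:
send_rows(motion=[{"travel": [0,0,0],"rot": [0,0,0]},{"travel": [0,0,0],"rot": [0,0,0]},{"travel": [0,0,0],"rot": [0,0,0]},{"travel": [0,0,0],"rot": [0,0,0]},{"travel": [0,0,0],"rot": [0,0,0]},{"travel": [0,0,0],"rot": [0,0,0]},{"travel": [0,0,0],"rot": [0,0,0]},{"travel": [0,0,0],"rot": [0,0,0]},{"travel": [0,0,0],"rot": [0,0,0]},{"travel": [0,0,0],"rot": [0,0,0]}], hand=2.5, squeeze=40)

```text
clock: 6.03
eef_pos: [0.4496, 0.2061, 0.0855]
ee_rot: [[0.934, -0.358, 0.0], [-0.358, -0.934, 0.0], [0.0, -0.0, -1.0]]
contact_force: [0.1, 0.9, 3.2]
finger_gap: 0.0317
grip_force: 43.9
```

```bash
python3 go.py .450 .2065 .285 -111
```

```text
t 6.03 pos [0.4496 0.2061 0.0855] yang -111.0 zax [ 3.e-04  2.e-04 -1.e+00] gap 0.0317 grip 43.9 F [0.1  0.86 3.22] M [-0.05  0.03  0.04] q [-0.54  0.67  0.09  2.08 -0.14  0.4  -2.29]
shift cm [  0.03  -0.06 -19.95] rotz -0.0
```

Emit:
send_rows(motion=[{"travel": [0,0,-0.5],"rot": [0,0,0]},{"travel": [0,0,-1.5],"rot": [0,0,0]},{"travel": [0,0,-2.5],"rot": [0,0,0]},{"travel": [0,0,-3],"rot": [0,0,0]},{"travel": [0,0,-3],"rot": [0,0,0]},{"travel": [0,0,-3],"rot": [0,0,0]},{"travel": [0,0,-3],"rot": [0,0,0]},{"travel": [0,0,-2],"rot": [0,0,0]},{"travel": [0,0,-1.5],"rot": [0,0,0]},{"travel": [0,0,0],"rot": [0,0,0]}])

```text
clock: 6.87
eef_pos: [0.4508, 0.2064, 0.2882]
ee_rot: [[0.933, -0.359, 0.005], [-0.359, -0.933, 0.003], [0.004, -0.004, -1.0]]
contact_force: [0.1, 0.2, -2.7]
finger_gap: 0.0318
grip_force: 43.4
```

Emit:
send_rows(motion=[{"travel": [0,0,0],"rot": [0,0,-6.6]},{"travel": [0,0,0],"rot": [0,0,-6.6]},{"travel": [0,0,0],"rot": [0,0,-6.6]},{"travel": [0,0,0],"rot": [0,0,-6.6]},{"travel": [0,0,0],"rot": [0,0,-6.6]},{"travel": [0,0,0],"rot": [0,0,0]},{"travel": [0,0,0],"rot": [0,0,0]},{"travel": [0,0,0],"rot": [0,0,0]},{"travel": [0,0,0],"rot": [0,0,0]},{"travel": [0,0,0],"rot": [0,0,0]}])

```text
clock: 7.7
eef_pos: [0.4493, 0.206, 0.2851]
ee_rot: [[0.978, 0.207, -0.0], [0.207, -0.978, -0.0], [-0.0, 0.0, -1.0]]
contact_force: [-0.9, 0.2, -2.2]
finger_gap: 0.0318
grip_force: 43.3
```

```bash
python3 go.py .589 -.190 .285 -78
```

```text
t 7.7 pos [0.4493 0.206  0.2851] yang -78.07 zax [-3.e-04 -3.e-04 -1.e+00] gap 0.0318 grip 43.3 F [-0.86  0.2  -2.23] M [-0.03  0.08 -0.05] q [-0.5   0.35  0.02  1.89 -0.01  0.9  -1.84]
shift cm [5.480e+00 4.163e+01 2.000e-02] rotz -0.07
```

Move toward the spindle, stopping about 9 cm short so the fit can be measured.

Emit:
send_rows(motion=[{"travel": [0.2,1.5,0],"rot": [0,0,0]},{"travel": [0.4,3,0],"rot": [0,0,0]},{"travel": [0.5,3.7,0],"rot": [0,0,0]},{"travel": [0.5,3.7,0],"rot": [0,0,0]},{"travel": [0.5,3.7,0],"rot": [0,0,0]},{"travel": [0.5,3.7,0],"rot": [0,0,0]},{"travel": [0.5,3.7,0],"rot": [0,0,0]},{"travel": [0.5,3.7,0],"rot": [0,0,0]},{"travel": [0.4,3.0,0],"rot": [0,0,0]},{"travel": [0.3,2,0],"rot": [0,0,0]}])

```text
clock: 8.53
eef_pos: [0.5579, -0.0996, 0.2853]
ee_rot: [[0.979, 0.203, 0.001], [0.203, -0.979, -0.002], [0.0, 0.002, -1.0]]
contact_force: [0.9, -0.4, -2.3]
finger_gap: 0.0314
grip_force: 43.3
```

Emit:
send_rows(motion=[{"travel": [0,0,0],"rot": [0,0,0]},{"travel": [0,0,0],"rot": [0,0,0]},{"travel": [0,0,0],"rot": [0,0,0]},{"travel": [0,0,0],"rot": [0,0,0]},{"travel": [0,0,0],"rot": [0,0,0]},{"travel": [0,0,0],"rot": [0,0,0]},{"travel": [0,0,0],"rot": [0,0,0]},{"travel": [0,0,0],"rot": [0,0,0]},{"travel": [0,0,0],"rot": [0,0,0]},{"travel": [0,0,0],"rot": [0,0,0]}])

```text
clock: 9.37
eef_pos: [0.5574, -0.095, 0.2853]
ee_rot: [[0.978, 0.208, 0.0], [0.208, -0.978, 0.0], [0.0, -0.0, -1.0]]
contact_force: [0.2, -0.5, -2.2]
finger_gap: 0.0322
grip_force: 43.3
```

```bash
python3 go.py .589 -.190 .285 -78
cat > m2.py <<'E'
from h import *
s=bot.get_state(); p=np.array(s['eef_pos'])
def fitc(q):
    A=np.c_[2*q,np.ones(len(q))]; x=np.linalg.lstsq(A,(q**2).sum(1),rcond=None)[0]; return np.round(x[:2],4),round(float(np.sqrt(x[2]+x[0]**2+x[1]**2)),4)
for n in('top','side'):
    d=grab(n,'w_%s.png'%n); P=cloud(d); Z=P[...,2]; D=np.hypot(P[...,0]-p[0],P[...,1]-p[1])
    zc=p[2]-.0855+.072
    m=(D<.075)&(abs(Z-zc)<.008); q=P[m]
    c,r=cv2.minEnclosingCircle(q[:,:2].astype(np.float32))
    print(n,'tcp',np.round(p,4),'disc',np.round(c,4),round(r,4),len(q),'z exp',round(zc,4),np.median(q[:,2]))
    A=np.c_[q[:,:2],np.ones(len(q))]; print('  tilt (dz/dx,dz/dy)',np.round(np.linalg.lstsq(A,q[:,2],rcond=None)[0][:2],3))
    zt=zc+.028; m=(D<.06)&(D>.033)&(abs(Z-zt)<.012); q=P[m]; v=q.mean(0)-p if len(q) else np.zeros(3)
    print('  peg',len(q),np.round(v,4),np.degrees(np.arctan2(v[1],v[0])))
    W=np.array([.589,-.19]); DW=np.hypot(P[...,0]-W[0],P[...,1]-W[1])
    m=(DW<.02)&(Z>.158)&(Z<.172); q=P[m]; print('  spindle tip pts',len(q),np.round(q.mean(0),4) if len(q) else '')
    m=(DW<.05)&(DW>.02)&(Z>.0535)&(Z<.064)&(DW<.042); q=P[m]; print('  pin',len(q),np.round(np.median(q,0),4) if len(q) else '')
E
python3 m2.py
```

```text
t 9.37 pos [ 0.5574 -0.095   0.2853] yang -78.0 zax [ 0.  0. -1.] gap 0.0322 grip 43.3 F [ 0.23 -0.51 -2.18] M [ 0.   -0.01 -0.  ] q [ 0.06  0.46  0.09  1.71 -0.05  0.98 -1.19]
shift cm [1.12 9.94 0.03] rotz 0.0
top tcp [ 0.5574 -0.095   0.2853] disc [ 0.5618 -0.0602] 0.0409 113 z exp 0.2718 0.27264085313428577
  tilt (dz/dx,dz/dy) [-0.001 -0.039]
  peg 0 [0. 0. 0.] 0.0
  spindle tip pts 0 
  pin 0 
side tcp [ 0.5574 -0.095   0.2853] disc [ 0.5565 -0.0941] 0.0564 558 z exp 0.2718 0.27320166812266466
  tilt (dz/dx,dz/dy) [ 0.001 -0.005]
  peg 21 [-0.043  -0.006   0.0111] -171.9885304733781
  spindle tip pts 0 
  pin 9 [ 0.6004 -0.1636  0.057 ]
```

Emit:
send_rows(motion=[{"travel": [0.12,1,0],"rot": [0,0,0]},{"travel": [0.25,2,0],"rot": [0,0,0]},{"travel": [0.25,2,0],"rot": [0,0,0]},{"travel": [0.25,2,0],"rot": [0,0,0]},{"travel": [0.2,2,0],"rot": [0,0,0]},{"travel": [0.1,1,0],"rot": [0,0,0]},{"travel": [0,0,0],"rot": [0,0,0]},{"travel": [0,0,0],"rot": [0,0,0]},{"travel": [0,0,0],"rot": [0,0,0]},{"travel": [0,0,0],"rot": [0,0,0]}])

```text
clock: 10.3
eef_pos: [0.5896, -0.1887, 0.2853]
ee_rot: [[0.978, 0.21, -0.0], [0.21, -0.978, 0.001], [0.0, -0.001, -1.0]]
contact_force: [-0.2, 0.7, -2.1]
finger_gap: 0.0318
grip_force: 43.3
```

```bash
python3 go.py .5895 -.1905 .255 -78; python3 m2.py
```

```text
t 10.3 pos [ 0.5896 -0.1887  0.2853] yang -77.89 zax [-2.0e-04  1.2e-03 -1.0e+00] gap 0.0318 grip 43.3 F [-0.21  0.74 -2.11] M [ 0.03  0.01 -0.03] q [ 0.2   0.54  0.1   1.56 -0.06  1.05 -1.04]
shift cm [-0.05  0.17  3.03] rotz 0.11
top tcp [ 0.5896 -0.1887  0.2853] disc [ 0.5897 -0.1848] 0.0551 591 z exp 0.2718 0.27240234781170286
  tilt (dz/dx,dz/dy) [ 0.002 -0.006]
  peg 18 [-0.0431 -0.0047  0.0118] -173.7894510090623
  spindle tip pts 0 
  pin 9 [ 0.5997 -0.1585  0.0571]
side tcp [ 0.5896 -0.1887  0.2853] disc [ 0.5902 -0.188 ] 0.0564 479 z exp 0.2718 0.27340297669463626
  tilt (dz/dx,dz/dy) [0.002 0.001]
  peg 18 [-0.0433 -0.0061  0.0119] -172.02904331741084
  spindle tip pts 4 [ 0.5883 -0.1848  0.1597]
  pin 14 [ 0.6001 -0.1623  0.0554]
```

Emit:
send_rows(motion=[{"travel": [-0.03,0.15,0],"rot": [0,0,0]},{"travel": [0,0,0.6],"rot": [0,0,0]},{"travel": [0,0,0.8],"rot": [0,0,0]},{"travel": [0,0,0.8],"rot": [0,0,0]},{"travel": [0,0,0.8],"rot": [0,0,0]},{"travel": [0,0,0.8],"rot": [0,0,0]},{"travel": [0,0,0.8],"rot": [0,0,0]},{"travel": [0,0,0.8],"rot": [0,0,0]},{"travel": [0,0,0.4],"rot": [0,0,0]},{"travel": [0,0,0],"rot": [0,0,0]}])

```text
clock: 11.23
eef_pos: [0.5889, -0.1918, 0.2259]
ee_rot: [[0.978, 0.208, -0.002], [0.208, -0.978, 0.001], [-0.002, -0.001, -1.0]]
contact_force: [-0.2, 0.5, -1.5]
finger_gap: 0.0316
grip_force: 43.3
```

```bash
python3 go.py .5895 -.1905 .145 -78
```

```text
t 11.23 pos [ 0.5889 -0.1918  0.2259] yang -78.01 zax [-2.3e-03  7.0e-04 -1.0e+00] gap 0.0316 grip 43.3 F [-0.22  0.45 -1.53] M [0.11 0.02 0.02] q [ 0.21  0.6   0.09  1.63 -0.07  0.92 -1.03]
shift cm [ 0.1  -0.11  8.09] rotz -0.01
```

Emit:
send_rows(motion=[{"travel": [0.05,-0.05,0.4],"rot": [0,0,0]},{"travel": [0,0,0.8],"rot": [0,0,0]},{"travel": [0,0,0.8],"rot": [0,0,0]},{"travel": [0,0,0.8],"rot": [0,0,0]},{"travel": [0,0,0.8],"rot": [0,0,0]},{"travel": [0,0,0.8],"rot": [0,0,0]},{"travel": [0,0,0.8],"rot": [0,0,0]},{"travel": [0,0,0.6],"rot": [0,0,0]},{"travel": [0,0,0.2],"rot": [0,0,0]},{"travel": [0,0,0],"rot": [0,0,0]}])

```text
clock: 12.07
eef_pos: [0.5897, -0.1914, 0.1665]
ee_rot: [[0.978, 0.208, -0.001], [0.208, -0.978, 0.0], [-0.001, -0.001, -1.0]]
contact_force: [-0.5, -0.2, -2.0]
finger_gap: 0.0323
grip_force: 43.3
```

```bash
python3 go.py .5895 -.1905 .1335 -78; python3 m2.py
```

```text
t 12.07 pos [ 0.5897 -0.1914  0.1665] yang -78.01 zax [-1.2e-03  3.0e-04 -1.0e+00] gap 0.0323 grip 43.3 F [-0.51 -0.23 -1.99] M [ 0.01 -0.03  0.05] q [ 0.22  0.67  0.08  1.68 -0.07  0.79 -1.03]
shift cm [ 0.   -0.09  3.3 ] rotz -0.01
top tcp [ 0.5897 -0.1914  0.1665] disc [ 0.5897 -0.1857] 0.0542 415 z exp 0.153 0.1539339729603952
  tilt (dz/dx,dz/dy) [ 0.005 -0.002]
  peg 0 [0. 0. 0.] 0.0
  spindle tip pts 11 [ 0.575  -0.1875  0.1644]
  pin 0 
side tcp [ 0.5897 -0.1914  0.1665] disc [ 0.5887 -0.1897] 0.0579 437 z exp 0.153 0.15525745691748655
  tilt (dz/dx,dz/dy) [-0.001  0.   ]
  peg 19 [-0.0425 -0.0056  0.0112] -172.42766005521491
  spindle tip pts 16 [ 0.5829 -0.1817  0.1639]
  pin 11 [ 0.601  -0.1622  0.0547]
```

Emit:
send_rows(motion=[{"travel": [0,-0.08,0.4],"rot": [0,0,0]},{"travel": [0,0,0.6],"rot": [0,0,0]},{"travel": [0,0,0.6],"rot": [0,0,0]},{"travel": [0,0,0.4],"rot": [0,0,0]},{"travel": [0,0,0.2],"rot": [0,0,0]},{"travel": [0,0,0.2],"rot": [0,0,0]},{"travel": [0,0,0.1],"rot": [0,0,0]},{"travel": [0,0,0.1],"rot": [0,0,0]},{"travel": [0,0,0],"rot": [0,0,0]},{"travel": [0,0,0],"rot": [0,0,0]}])

```text
clock: 13.0
eef_pos: [0.59, -0.1907, 0.1414]
ee_rot: [[0.978, 0.208, 0.0], [0.208, -0.978, -0.0], [0.0, 0.0, -1.0]]
contact_force: [0.1, 0.7, -1.7]
finger_gap: 0.0315
grip_force: 43.3
```

```bash
python3 go.py .5895 -.1905 .1335 -78
```

```text
t 13.0 pos [ 0.59   -0.1907  0.1414] yang -78.01 zax [ 3.e-04 -1.e-04 -1.e+00] gap 0.0315 grip 43.3 F [ 0.06  0.67 -1.66] M [-0.02 -0.02 -0.07] q [ 0.22  0.71  0.08  1.7  -0.08  0.74 -1.02]
shift cm [-0.04 -0.03  0.79] rotz -0.01
```

Emit:
send_rows(motion=[{"travel": [0,0,0.1],"rot": [0,0,0]},{"travel": [0,0,0.1],"rot": [0,0,0]},{"travel": [0,0,0.1],"rot": [0,0,0]},{"travel": [0,0,0],"rot": [0,0,0]},{"travel": [0,0,0],"rot": [0,0,0]},{"travel": [0,0,0],"rot": [0,0,0]},{"travel": [0,0,0],"rot": [0,0,0]},{"travel": [0,0,0],"rot": [0,0,0]},{"travel": [0,0,0],"rot": [0,0,0]},{"travel": [0,0,0],"rot": [0,0,0]}])

```text
clock: 13.83
eef_pos: [0.5899, -0.1907, 0.1384]
ee_rot: [[0.978, 0.208, 0.0], [0.208, -0.978, -0.0], [0.0, 0.0, -1.0]]
contact_force: [-0.1, -0.6, -1.8]
finger_gap: 0.0316
grip_force: 43.3
```

```bash
python3 go.py .5895 -.1905 .1335 -78
```

```text
t 13.83 pos [ 0.5899 -0.1907  0.1384] yang -78.01 zax [ 1.e-04 -0.e+00 -1.e+00] gap 0.0316 grip 43.3 F [-0.08 -0.63 -1.84] M [-0.    0.03 -0.03] q [ 0.22  0.71  0.08  1.7  -0.08  0.73 -1.02]
shift cm [-0.04 -0.03  0.49] rotz -0.01
```

The underside is now about 4 mm below the pin's top with no contact, so the pin is in a slot. Lower the rest.

Emit:
send_rows(motion=[{"travel": [0,0,0.1],"rot": [0,0,0]},{"travel": [0,0,0.1],"rot": [0,0,0]},{"travel": [0,0,0.1],"rot": [0,0,0]},{"travel": [0,0,0.1],"rot": [0,0,0]},{"travel": [0,0,0.05],"rot": [0,0,0]},{"travel": [0,0,0],"rot": [0,0,0]},{"travel": [0,0,0],"rot": [0,0,0]},{"travel": [0,0,0],"rot": [0,0,0]},{"travel": [0,0,0],"rot": [0,0,0]},{"travel": [0,0,0],"rot": [0,0,0]}])

```text
clock: 14.67
eef_pos: [0.5899, -0.1907, 0.1338]
ee_rot: [[0.978, 0.208, 0.0], [0.208, -0.978, -0.0], [0.0, 0.0, -1.0]]
contact_force: [-0.5, 0.2, -2.2]
finger_gap: 0.032
grip_force: 43.3
```

```bash
python3 go.py .5895 -.1905 .1335 -78; python3 m2.py
```

```text
t 14.67 pos [ 0.5899 -0.1907  0.1338] yang -78.01 zax [ 1.e-04 -0.e+00 -1.e+00] gap 0.032 grip 43.3 F [-0.55  0.22 -2.16] M [ 0.04 -0.04 -0.  ] q [ 0.22  0.72  0.08  1.7  -0.08  0.72 -1.02]
shift cm [-0.03 -0.03  0.03] rotz -0.01
top tcp [ 0.5899 -0.1907  0.1338] disc [ 0.5895 -0.1817] 0.0538 374 z exp 0.1203 0.1213905934223782
  tilt (dz/dx,dz/dy) [ 0.001 -0.005]
  peg 0 [0. 0. 0.] 0.0
  spindle tip pts 1 [ 0.5744 -0.1931  0.158 ]
  pin 5 [ 0.5574 -0.1642  0.0623]
side tcp [ 0.5899 -0.1907  0.1338] disc [ 0.5895 -0.1905] 0.0567 426 z exp 0.1203 0.12176013642798246
  tilt (dz/dx,dz/dy) [-0.002 -0.004]
  peg 17 [-0.0429 -0.006   0.012 ] -172.0804786940378
  spindle tip pts 0 
  pin 21 [ 0.5735 -0.1664  0.0634]
```

Emit:
send_rows(motion=[{"travel": [0,0,0.05],"rot": [0,0,0]},{"travel": [0,0,0.05],"rot": [0,0,0]},{"travel": [0,0,0.05],"rot": [0,0,0]},{"travel": [0,0,0],"rot": [0,0,0]},{"travel": [0,0,0],"rot": [0,0,0]},{"travel": [0,0,0],"rot": [0,0,0]},{"travel": [0,0,0],"rot": [0,0,0]},{"travel": [0,0,0],"rot": [0,0,0]},{"travel": [0,0,0],"rot": [0,0,0]},{"travel": [0,0,0],"rot": [0,0,0]}])

```text
clock: 15.6
eef_pos: [0.59, -0.1906, 0.1335]
ee_rot: [[0.978, 0.208, 0.001], [0.208, -0.978, -0.0], [0.001, 0.0, -1.0]]
contact_force: [-2.2, 0.8, 6.1]
finger_gap: 0.032
grip_force: 44.2
```

Emit:
send_rows(motion=[{"travel": [0,0,-0.1],"rot": [0,0,0]},{"travel": [0,0,0],"rot": [0,0,0]},{"travel": [0,0,0],"rot": [0,0,0]},{"travel": [0,0,0],"rot": [0,0,0]},{"travel": [0,0,0],"rot": [0,0,0]},{"travel": [0,0,0],"rot": [0,0,0]},{"travel": [0,0,0],"rot": [0,0,0]},{"travel": [0,0,0],"rot": [0,0,0]},{"travel": [0,0,0],"rot": [0,0,0]},{"travel": [0,0,0],"rot": [0,0,0]}], hand=7.5)

```text
clock: 16.43
eef_pos: [0.5899, -0.1907, 0.1333]
ee_rot: [[0.978, 0.208, -0.0], [0.208, -0.978, 0.0], [-0.0, -0.0, -1.0]]
contact_force: [-0.9, -0.1, 0.5]
finger_gap: 0.0754
grip_force: 0.0
```

Emit:
send_rows(motion=[{"travel": [0,0,-0.5],"rot": [0,0,0]},{"travel": [0,0,-1.5],"rot": [0,0,0]},{"travel": [0,0,-2],"rot": [0,0,0]},{"travel": [0,0,-2.5],"rot": [0,0,0]},{"travel": [0,0,-2.5],"rot": [0,0,0]},{"travel": [0,0,-1],"rot": [0,0,0]},{"travel": [0,0,0],"rot": [0,0,0]},{"travel": [0,0,0],"rot": [0,0,0]},{"travel": [0,0,0],"rot": [0,0,0]},{"travel": [0,0,0],"rot": [0,0,0]}])

```text
clock: 17.27
eef_pos: [0.5889, -0.1903, 0.2317]
ee_rot: [[0.978, 0.208, -0.003], [0.208, -0.978, 0.001], [-0.003, -0.001, -1.0]]
contact_force: [0.4, 0.4, -0.4]
finger_gap: 0.0752
grip_force: 0.0
```

```bash
python3 go.py .6355 -.068 .180 -78
cat > m3.py <<'E'
from h import *
W=np.array([.5897,-.1905])
for n in('top','side'):
    d=grab(n,'r_%s.png'%n); P=cloud(d); Z=P[...,2]; D=np.hypot(P[...,0]-W[0],P[...,1]-W[1])
    m=(D<.065)&(abs(Z-.122)<.012); q=P[m]; A=np.c_[q[:,:2],np.ones(len(q))]
    c,r=cv2.minEnclosingCircle(q[:,:2].astype(np.float32))
    print(n,'disc z',np.median(q[:,2]),len(q),'c',np.round(c,4),round(r,4),'tilt',np.round(np.linalg.lstsq(A,q[:,2],rcond=None)[0][:2],3))
    D2=np.hypot(P[...,0]-.6355,P[...,1]+.068); m=(D2<.025)&(Z>.1)&(Z<.13); q=P[m]
    if len(q): c,r=cv2.minEnclosingCircle(q[:,:2].astype(np.float32)); print('  plunger',len(q),np.round(c,4),round(r,4),np.median(q[:,2]))
E
python3 m3.py
```

```text
t 17.27 pos [ 0.5889 -0.1903  0.2317] yang -78.01 zax [-3.e-03  9.e-04 -1.e+00] gap 0.0752 grip 0.0 F [ 0.43  0.36 -0.43] M [-0.01 -0.    0.03] q [ 0.21  0.6   0.09  1.62 -0.07  0.93 -1.03]
shift cm [  7.12 -10.99   5.16] rotz -0.01
top disc z 0.12071325137153548 645 c [ 0.5861 -0.1852] 0.0529 tilt [ 0.003 -0.001]
  plunger 169 [ 0.6357 -0.0685] 0.0207 0.11860585248907818
side disc z 0.12170490304148097 473 c [ 0.592  -0.1887] 0.0572 tilt [-0.009 -0.01 ]
  plunger 102 [ 0.6363 -0.0677] 0.0214 0.11934274475482687
```

The disc reads at its home height, level, and about centred. Next: close the fingers and move over the plunger.

Emit:
send_rows(motion=[{"travel": [0.9,-1.4,0],"rot": [0,0,0]},{"travel": [1.8,-2.7,0],"rot": [0,0,0]},{"travel": [1.8,-2.8,0],"rot": [0,0,0]},{"travel": [1.8,-2.7,0],"rot": [0,0,0]},{"travel": [0.9,-1.4,0],"rot": [0,0,0]},{"travel": [0,0,1.5],"rot": [0,0,0]},{"travel": [0,0,2.5],"rot": [0,0,0]},{"travel": [0,0,2],"rot": [0,0,0]},{"travel": [0,0,1],"rot": [0,0,0]},{"travel": [0,0,0],"rot": [0,0,0]}], hand=0, squeeze=20)

```text
clock: 18.2
eef_pos: [0.6353, -0.0686, 0.1604]
ee_rot: [[0.978, 0.207, -0.006], [0.207, -0.978, -0.0], [-0.006, -0.001, -1.0]]
contact_force: [-0.3, 0.9, -0.2]
finger_gap: -0.0001
grip_force: 0.0
```

```bash
python3 go.py .6358 -.068 .132 -78
```

```text
t 18.2 pos [ 0.6353 -0.0686  0.1604] yang -78.04 zax [-5.9e-03 -1.0e-04 -1.0e+00] gap -0.0001 grip 0.0 F [-0.35  0.91 -0.18] M [ 0.    0.04 -0.  ] q [ 0.01  0.71  0.09  1.62 -0.08  0.82 -1.23]
shift cm [ 0.08 -0.05  2.84] rotz -0.04
```

Emit:
send_rows(motion=[{"travel": [0,0,0.8],"rot": [0,0,0]},{"travel": [0,0,0.8],"rot": [0,0,0]},{"travel": [0,0,0.7],"rot": [0,0,0]},{"travel": [0,0,0.5],"rot": [0,0,0]},{"travel": [0,0,0.4],"rot": [0,0,0]},{"travel": [0,0,0.4],"rot": [0,0,0]},{"travel": [0,0,0.3],"rot": [0,0,0]},{"travel": [0,0,0.2],"rot": [0,0,0]},{"travel": [0,0,0],"rot": [0,0,0]},{"travel": [0,0,0],"rot": [0,0,0]}])

```text
clock: 19.03
eef_pos: [0.6375, -0.0682, 0.1228]
ee_rot: [[0.978, 0.208, 0.0], [0.208, -0.978, -0.0], [0.0, 0.0, -1.0]]
contact_force: [-1.3, 0.3, 5.4]
finger_gap: -0.0001
grip_force: 2.5
```

Emit:
send_rows(motion=[{"travel": [0,0,0.2],"rot": [0,0,0]},{"travel": [0,0,0.2],"rot": [0,0,0]},{"travel": [0,0,0.1],"rot": [0,0,0]},{"travel": [0,0,0.1],"rot": [0,0,0]},{"travel": [0,0,0],"rot": [0,0,0]},{"travel": [0,0,0],"rot": [0,0,0]},{"travel": [0,0,0],"rot": [0,0,0]},{"travel": [0,0,0],"rot": [0,0,0]},{"travel": [0,0,0],"rot": [0,0,0]},{"travel": [0,0,0],"rot": [0,0,0]}])

```text
clock: 19.87
eef_pos: [0.6376, -0.0682, 0.1173]
ee_rot: [[0.978, 0.208, 0.001], [0.208, -0.978, -0.0], [0.001, 0.0, -1.0]]
contact_force: [-1.4, -0.7, 6.7]
finger_gap: -0.0003
grip_force: 3.6
```

Emit:
send_rows(motion=[{"travel": [0,0,0.1],"rot": [0,0,0]},{"travel": [0,0,0.1],"rot": [0,0,0]},{"travel": [0,0,0.1],"rot": [0,0,0]},{"travel": [0,0,0],"rot": [0,0,0]},{"travel": [0,0,0],"rot": [0,0,0]},{"travel": [0,0,0],"rot": [0,0,0]},{"travel": [0,0,0],"rot": [0,0,0]},{"travel": [0,0,0],"rot": [0,0,0]},{"travel": [0,0,0],"rot": [0,0,0]},{"travel": [0,0,0],"rot": [0,0,0]}])

```text
clock: 20.7
eef_pos: [0.6377, -0.0682, 0.116]
ee_rot: [[0.978, 0.208, 0.001], [0.208, -0.978, 0.0], [0.001, 0.0, -1.0]]
contact_force: [-4.8, 1.9, 18.4]
finger_gap: 0.0002
grip_force: 8.8
```

The force jumped to 18 N at z = 0.116, so the plunger is at its stop. Now retreat straight up and away.

Emit:
send_rows(motion=[{"travel": [0,0,-0.5],"rot": [0,0,0]},{"travel": [0,0,-0.8],"rot": [0,0,0]},{"travel": [0,0,-1.2],"rot": [0,0,0]},{"travel": [0,0,-2],"rot": [0,0,0]},{"travel": [0,0,-2.5],"rot": [0,0,0]},{"travel": [0,0,-2.5],"rot": [0,0,0]},{"travel": [0,0,-2],"rot": [0,0,0]},{"travel": [0,0,-1],"rot": [0,0,0]},{"travel": [0,0,0],"rot": [0,0,0]},{"travel": [0,0,0],"rot": [0,0,0]}])

```text
clock: 21.53
eef_pos: [0.6373, -0.0681, 0.2381]
ee_rot: [[0.978, 0.208, 0.0], [0.208, -0.978, 0.0], [0.0, -0.0, -1.0]]
contact_force: [0.1, 0.0, -0.2]
finger_gap: 0.0
grip_force: 0.0
```

Emit:
send_rows(motion=[{"travel": [-1,-2,0],"rot": [0,0,0]},{"travel": [-1,-3,0],"rot": [0,0,0]},{"travel": [-1,-3,0],"rot": [0,0,0]},{"travel": [-1,-3,0],"rot": [0,0,0]},{"travel": [-1,-3,0],"rot": [0,0,0]},{"travel": [-1,-2,0],"rot": [0,0,0]},{"travel": [0,0,0],"rot": [0,0,0]},{"travel": [0,0,0],"rot": [0,0,0]},{"travel": [0,0,0],"rot": [0,0,0]},{"travel": [0,0,0],"rot": [0,0,0]}])

```text
clock: 22.37
eef_pos: [0.5459, 0.0744, 0.2376]
ee_rot: [[0.979, 0.206, -0.001], [0.206, -0.979, -0.001], [-0.001, 0.001, -1.0]]
contact_force: [-0.1, -0.6, -0.9]
finger_gap: 0.0006
grip_force: 0.0
```

```bash
python3 go.py .6358 -.068 .132 -78; python3 m3.py; python3 -c "
import cv2,numpy as np
a=cv2.imread('pics/r_top.png')[110:220,230:440];cv2.imwrite('pics/fin.png',cv2.convertScaleAbs(cv2.resize(a,None,fx=3.5,fy=3.5),alpha=2))"
```

```text
t 22.37 pos [0.5459 0.0744 0.2376] yang -78.13 zax [-7.0e-04 -1.1e-03 -1.0e+00] gap 0.0006 grip 0.0 F [-0.14 -0.57 -0.92] M [ 0.03  0.01 -0.01] q [-0.25  0.49  0.1   1.8  -0.06  0.85 -1.49]
shift cm [ 5.88 15.77 10.57] rotz -0.13
top disc z 0.12055181486473668 1101 c [ 0.5907 -0.1897] 0.0553 tilt [-0.    -0.002]
  plunger 168 [ 0.6359 -0.0682] 0.0205 0.11880298029235684
side disc z 0.12151495680381053 387 c [ 0.5903 -0.1896] 0.0582 tilt [-0.002 -0.002]
  plunger 19 [ 0.6482 -0.062 ] 0.0134 0.11850041602213744
```

View pics/fin.png

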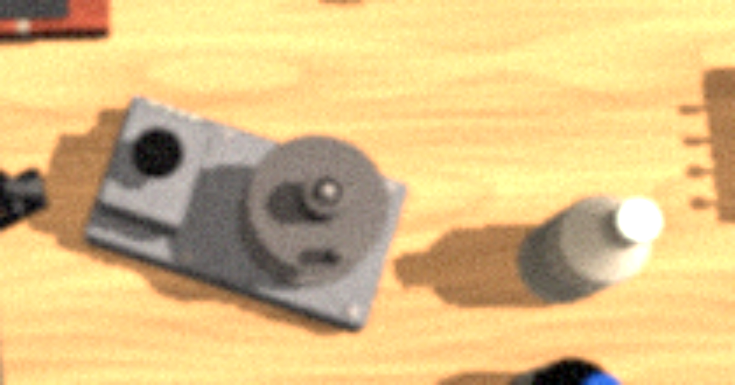

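The spool sits level on the winder at (318,212), centred on the spindle tip at (325,190). The plunger at (157,152) is back up at 0.119 m, and the gripper is clear at the left edge.

```bash
python3 -c "
from cell import bot
print(bot.close_job())"
```

```text
the job is handed in; nothing more can be done
None
```

The job is handed in, no verdict came back: by the last images the spool sits level and fully home on the drive plate, and the plunger was pressed to its stop and is back up, with the gripper clear.

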